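# Clear the slicer bed and hold the frozen block in its corner for the cut

## Robot

A 7-joint arm with a two-finger parallel gripper is mounted at the origin on the work surface. World frame = base frame: x ahead of the robot, y to its left, z up, the work surface at z = 0. Lengths are in m, angles in rad, forces in N, time in s.
With the tool pointing down it reaches from about 0.425 to 0.875 m from the base axis. Payload 4.7 kg.
Tool frame: the origin (TCP) lies at the centre of the arm's flange, where the gripper is bolted on; the fingertips stand 173 mm ahead of it and the grasp point (between the pads) lies 155 mm ahead of it; z points along the fingers, y is the line along which they close (so a half turn about z gives the same grasp; the last joint's range is limited). The gripper opens to 85 mm and grips with 20 to 120 N. Pads are 22 mm wide; open, the fingers measure 114 mm over their backs; the gripper's body (76 mm by 85 mm) begins 54 mm behind the grasp point. The pads swing forward as they close: fully open they stand 13 mm farther back than shut.
Start: joints at [-1.137, 0.321, -0.07, 1.45, 0.023, 1.371, -0.057], TCP at [0.265, 0.594, 0.405] pointing down, gripper open.
Joint ranges: [-2.86, 2.86], [-0.3, 2.09], [-1.38, 1.24], [0.06, 2.45], [-1.56, 4.7], [0.09, 2.05], [-2.69, 2.69]. Speed limits (rad/s): [2.57, 2.57, 3.14, 3.14, 3.14, 3.14, 3.14].

## Interface

Orientations are given as [roll, pitch, yaw] about the fixed x, y, z axes, in that order (R = Rz(yaw) Ry(pitch) Rx(roll)).
In Python, from rig import r gives the robot as it stands.
- The arm moves only by the tool servo_tool, never from a script. Its argument "targets" is a list that holds one entry, the list of rows, each a list of 5 numbers: the shift along the tool's x, y, z in m, then the turn about the tool's z in rad, then the closure, from 0 (fully open) to 1 (shut). In form: [[[x, y, z, turn, fingers], ...]]. A call has exactly 5 rows; each row is the pose to reach, as a shift and turn from the pose commanded when the call began, along the tool's axes at that moment; what a row does not reach only later rows make up. A row lasts 1/10 s, in which the tool goes at most 50 mm and 8.59 degrees, less where a joint would pass 70% of its speed; a pose out of reach is approached as far as the arm can. A call with a gripper value outside its range is refused whole. The fingers move at their own pace and stop on an object; "force" is the grip in N (left out, the last holds). Time passes only in rows, so rows that repeat a pose let the fingers close, or fill a call up. It gives the time, the measured TCP pose, the force, the opening and the grip force at its end, in the units of the state.
- r.get_state(): the state, without advancing time (a new reading comes with each control period).
- r.grab_frame(name): name is "scene" or "top" or "wrist"; returns a dict with "pixels" (420x560x3 uint8, red, green, blue), "camera_matrix" (3x3 intrinsics, pixels), "position" and "rotation" of the camera in the world. Camera axes: x right, y up, looking along -z (the intrinsics and any distortion apply to the point x, -y, -z); pixel columns grow to the right and rows downward; lengths in m; the calibration is good to about 2 mm. The wrist camera is an equidistant fisheye: a pixel r from the principal point sees the ray r / f radians off the axis. A picture is of the moment at which its call begins. There is no depth.
- r.sign_off(): hands the job in; it is judged then, once.
The state is a dict: "time": time; "joint_positions": joint angles; "dq": joint speeds; "effort": joint torques, N m; "tcp_pos": TCP position; "eef_rot": TCP orientation; "wrist_force": force on the tool from outside, world axes, zero at the start; "ft_torque": the same for the moment, N m; "opening": opening from 0.0 (shut) to 1.0 (fully open); "finger_force": force on a finger pad.
Only numpy, scipy, OpenCV 4.12 (cv2) and the standard library are available. Lean on these libraries where they do the work, as an engineer would, in place of code of your own. Each camera call takes 0.05 s, during which the arm holds its last target. There are 200 camera calls.

## Task

Using the white scraper block, sweep the four bone trimmings off the slicer's bed into the scrap pan at the end of the bed (keep your fingers off the trimmings), then stand the scraper back on the bare bench, clear of the slicer. Next set the frozen block down on the bed the same way up as it lies now, push it firmly into the corner so that its long side is flush against the fence and its end is against the stop plate, and finish holding it pressed against both, ready for the cut; do not let go. Leave the other things on the bench where they are.

Things in the scene. Friction and masses are not known exactly. Their poses are not given: they have to be found in the camera images.
- slicer: Hand-lever slicer for frozen blocks, fixed: white base, stainless bed with its flat top at z = 70 mm, x = -125 to 0 mm, y = -187 to +77 mm. Origin at bench height below the crossing of fence face (x = 0) and knife plane (y = 0). x points square through the fence, away from the bed and the robot; y along the bed, from the scrap pan to the stop plate; z up.
- bed_end (a point): Middle of the bed's open end edge, at bed-top height (slicer x -62, y -187, z 70 mm; same axes); the scrap pan starts right here. Along the bed's robot side, at slicer x = -125 to -133 mm, runs a front lip rising 10 mm above the bed.
- knife_pivot (a point): Pivot of the knife lever, 145 mm above the bench on a post behind the fence (slicer x = 90 to 140 mm, y = -37 to +36 mm, 170 mm high). The lever is locked up, leaning back away from the bed at about 20 degrees from upright, in the plane y = 0, its handle reaching about 460 mm above the bench.
- fence: Low straight stainless fence along the back of the bed, part of the slicer: 28 mm high above the bed, 10 mm thick, from slicer y = -186 to -3 mm. Same axes as the slicer; origin on its bed-side face at bed height, at slicer y = 0. Rigid.
- stop_plate: Upright stainless stop plate across the bed, square to the fence, locked 20 to 45 mm past the knife plane; rigid. 108 mm wide (x = -118 to -10 mm), 8 mm thick, top 35 mm above the bed. Axes as the slicer; origin at bed height, on the fence line, in the plane of the face that the block's end must touch; the plate lies to +y of it, its rods and knob up to 95 mm behind.
- pan_in (a point): Centre of the inner floor of the open stainless scrap pan hooked to the open end of the bed, part of the slicer (same axes). Outside 176 mm in x, 108 mm in y, 65 mm deep, 3 mm walls; rim 2 mm below the bed top, floor 6 mm above the bench.
- board: White plastic cutting board, 210 (its x) x 130 (y) x 12 mm, fixed on the bench, on which the frozen block lies. Origin at the centre of its underside.
- block: Hard-frozen rectangular block of meat, brownish red with pale streaks, about 0.6 kg: 150 mm long (its x), 58 mm wide (y), 70 mm high (z). Slides easily on the steel (friction about 0.25). Origin at the centre of its underside. Either end may face the stop plate.
- scraper: White plastic scraper block standing upright on the bare bench, about 0.18 kg: foot 110 (its x) x 36 (y) x 22 mm high, with an upright grip on top 72 (x) x 24 (y) mm that ends 87 mm above the underside. Origin at the centre of its underside. It just fits between lip and fence with its long side across the bed.
- trim_a: Bone disc lying on the bed, 28 mm across, 12 mm high, 12 g; origin at the centre of its underside. All trimmings lie at slicer x = -106 to -24 mm, y = -148 to -39 mm.
- trim_b: Bone disc lying on the bed, 24 mm across, 14 mm high, 12 g; origin at the centre of its underside.
- trim_c: Piece of rib bone lying on the bed, 34 x 20 x 12 mm high, 12 g; origin at the centre of its underside.
- trim_d: Piece of rib bone lying on the bed, 28 x 22 x 14 mm high, 12 g; origin at the centre of its underside.
- honing_steel: Honing steel lying on the bench, 330 mm long, 25 mm high; to be left alone. Origin at bench height under its guard.
- label_roll: Roll of paper labels lying flat, 84 mm across, 45 mm high; to be left alone. Origin at the centre of its underside.
- check_weight: Steel check weight with a knob, 48 mm across, 78 mm high, 1 kg; to be left alone. Origin at the centre of its underside.
- twine_spool: Small wooden spool standing upright, 54 mm across, 70 mm high; to be left alone. Origin at the centre of its underside.
- spice_jar: Glass jar, 64 mm across, 100 mm high; to be left alone. Origin at the centre of its underside.

How it is judged:
By the outcome, as a careful person would: the job done as asked, in the order asked, and still so for the second after the job is handed in, while the arm keeps its last pose, push and grip.
It also fails if it takes over 72 s, if anything falls off the work surface, if the arm or the gripper's body presses on something with over 40 N, if the wrist force passes 120 N, or if a joint passes its speed limit or range.

## Working session

There is one attempt and no reset: what is moved stays moved. The work goes in short steps, Python scripts to look and compute and a tool call to move; the robot and the scene stay as the last step left them, time stands still between calls to the robot, and variables do not carry over. Pictures are saved under pics/ and viewed, at most 11 in all, crops included, and the job is handed in when it is done.

Besides the shell and the picture viewer there is one more tool, called after ">>>" as a command line: name --argument value ..., lists and objects as JSON in quotes. servo_tool: Moves the arm, as the interface text tells. Its arguments: {"type":"object","properties":{"targets":{"type":"array","items":{"type":"array","items":{"type":"array","items":{"type":"number"}}}},"force":{"type":"number"}},"required":["targets"]}

```bash
mkdir -p pics; ls
python3 - <<'E'
from rig import r
import cv2,numpy as np,pickle
d={}
for n in("scene","top","wrist"):
    f=r.grab_frame(n);d[n]=f
    cv2.imwrite(f"pics/{n}0.png",f["pixels"][:,:,::-1])
    print(n,np.round(f["camera_matrix"],1).tolist(),np.round(f["position"],3),np.round(f["rotation"],3).tolist(),[k for k in f])
pickle.dump(d,open("f0.pkl","wb"))
print(r.get_state())
E
```

```text
pics
scene [[501.2, 0.0, 273.8], [0.0, 501.2, 208.0], [0.0, 0.0, 1.0]] [ 1.054 -0.886  0.78 ] [0.972, -0.0, 0.505] ['pixels', 'camera_matrix', 'position', 'rotation']
top [[471.6, 0.0, 282.4], [0.0, 471.6, 215.4], [0.0, 0.0, 1.0]] [0.42  0.008 1.18 ] [0.133, -0.012, -1.592] ['pixels', 'camera_matrix', 'position', 'rotation']
wrist [[325.2, 0.0, 279.7], [0.0, 325.2, 208.3], [0.0, 0.0, 1.0]] [0.193 0.625 0.373] [-0.307, 0.001, 1.151] ['pixels', 'camera_matrix', 'position', 'rotation']
{'time': 0.15, 'joint_positions': array([-1.13689533,  0.32166252, -0.07008566,  1.45142772,  0.02262092,
        1.37081494, -0.05694552]), 'dq': array([ 2.96670220e-04, -2.34953665e-03, -1.60873400e-04, -2.59659922e-03,
        7.12844137e-04, -1.60614470e-03, -5.11001912e-05]), 'effort': array([-6.30358190e-04, -4.94094765e+01, -3.83396996e-01, -3.14681983e+01,
        1.29880750e-02,  8.35604762e-03, -2.63487152e-06]), 'tcp_pos': array([0.2648912 , 0.59339795, 0.40385167]), 'eef_rot': array([-3.14007046e+00,  1.09098010e-04,  2.72177636e+00]), 'wrist_force': array([0.49120243, 0.44630213, 0.55741092]), 'ft_torque': array([-0.05197257, -0.00142202, -0.00189188]), 'finger_force': 0.0, 'opening': 0.9986136416399392}
```

View pics/top0.png

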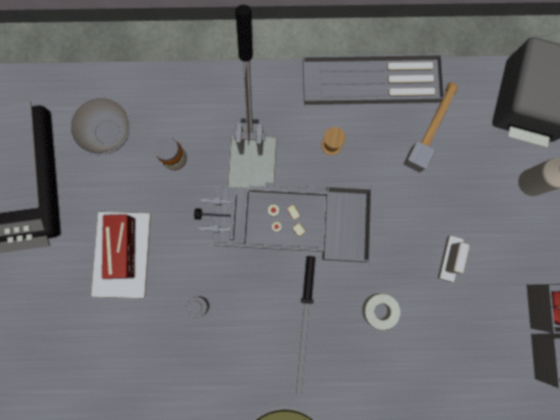

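View pics/scene0.png

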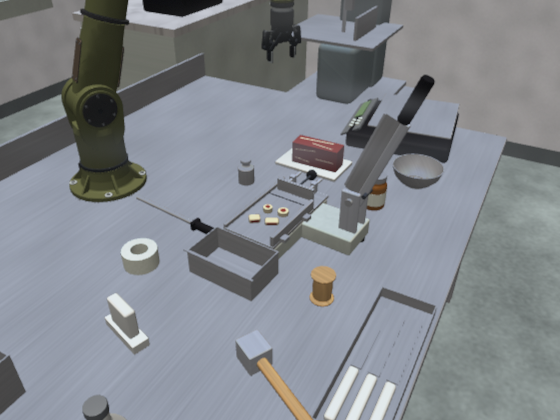

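The views show the slicer in the middle, with the top view's up = +x and left = +y. The pan is to its right (345,225) and the trims are at (273–300, 210–230). The block is on the board at (120,250), the scraper at (455,258), and the honing steel lies at (305,290), just in front.

```bash
cat > h.py <<'E'
import numpy as np,cv2
from scipy.spatial.transform import Rotation as Ro
def Rm(f): return Ro.from_euler('xyz',f["rotation"]).as_matrix()
def cast(f,uv,z):
    uv=np.atleast_2d(np.asarray(uv,float));K=f["camera_matrix"]
    x=(uv[:,0]-K[0,2])/K[0,0];y=(uv[:,1]-K[1,2])/K[1,1]
    if f.get("fish"):
        t=np.hypot(x,y);s=np.sinc(t/np.pi);d=np.c_[x*s,-y*s,-np.cos(t)]
    else: d=np.c_[x,-y,-np.ones_like(x)]
    d=d@Rm(f).T;p=np.asarray(f["position"])
    return p+d*((z-p[2])/d[:,2])[:,None]
def proj(f,P):
    c=(np.atleast_2d(P)-f["position"])@Rm(f);K=f["camera_matrix"]
    if f.get("fish"):
        t=np.arctan2(np.hypot(c[:,0],c[:,1]),-c[:,2]);n=np.hypot(c[:,0],c[:,1]);x,y=c[:,0]/n*t,-c[:,1]/n*t
    else: x,y=-c[:,0]/c[:,2],c[:,1]/c[:,2]
    return np.c_[K[0,0]*x+K[0,2],K[1,1]*y+K[1,2]]
def blobs(f,mask,z,amin=20,box=None):
    n,l,s,c=cv2.connectedComponentsWithStats(mask.astype(np.uint8))
    for i in range(1,n):
        if s[i,4]<amin: continue
        if box and not(box[0]<c[i][0]<box[1] and box[2]<c[i][1]<box[3]):continue
        q=cv2.minAreaRect(np.argwhere(l==i)[:,::-1].astype(np.float32))
        w=cast(f,cv2.boxPoints(q),z)[:,:2]
        print("blob",c[i].round(1),s[i,4],"ctr",cast(f,c[i],z)[0,:2].round(4),"corners",w.round(3).tolist())
E
python3 - <<'E'
import pickle;from h import *
d=pickle.load(open("f0.pkl","rb"));t=d["top"];im=t["pixels"]
hsv=cv2.cvtColor(im,cv2.COLOR_RGB2HSV);H,S,V=[hsv[:,:,i].astype(int) for i in range(3)]
print("red");blobs(t,((H<8)|(H>172))&(S>130),.08,60,(90,150,200,290))
print("white board/scraper");blobs(t,(V>165)&(S<50),.012,30,(90,150,200,310));blobs(t,(V>150)&(S<50),.022,20,(430,480,230,290))
print("scraper bench");blobs(t,(V>120)&(S<60),.0,20,(430,480,230,290))
print("trim");blobs(t,(V>140)&(S>25),.08,5,(255,320,195,245))
a=cv2.resize(im[170:275,190:380],None,fx=4,fy=4,interpolation=cv2.INTER_CUBIC)[:,:,::-1]
b=cv2.resize(im[225:290,430:480],None,fx=3,fy=3)[:,:,::-1]
a=cv2.convertScaleAbs(a,alpha=1.6);cv2.imwrite("pics/crop1.png",a)
E
```

```text
red
blob [118.2 246.3] 1292 ctr [0.5022 0.3748] corners [[0.576, 0.412], [0.575, 0.344], [0.431, 0.341], [0.432, 0.408]]
white board/scraper
blob [122.3 264.2] 2049 ctr [0.4631 0.3863] corners [[0.389, 0.459], [0.598, 0.452], [0.587, 0.324], [0.378, 0.335]]
blob [119.9 236.9] 37 ctr [0.5303 0.3938] corners [[0.499, 0.4], [0.563, 0.391], [0.562, 0.388], [0.498, 0.397]]
blob [108.5 250.5] 108 ctr [0.4975 0.4211] corners [[0.553, 0.429], [0.554, 0.423], [0.442, 0.413], [0.442, 0.419]]
blob [455.6 258.4] 527 ctr [ 0.4598 -0.4328] corners [[0.413, -0.391], [0.518, -0.422], [0.505, -0.473], [0.4, -0.441]]
scraper bench
trim
blob [272.9 208.8] 64 ctr [0.5833 0.0136] corners [[0.593, 0.023], [0.592, 0.004], [0.573, 0.004], [0.573, 0.023]]
blob [293.1 211.1] 86 ctr [ 0.5768 -0.0338] corners [[0.586, -0.018], [0.595, -0.036], [0.565, -0.05], [0.556, -0.032]]
blob [276.1 225.5] 47 ctr [0.5435 0.007 ] corners [[0.54, 0.018], [0.555, 0.01], [0.547, -0.004], [0.532, 0.004]]
blob [298.8 228.8] 74 ctr [ 0.5347 -0.0463] corners [[0.538, -0.029], [0.551, -0.046], [0.529, -0.062], [0.517, -0.045]]
```

View pics/crop1.png

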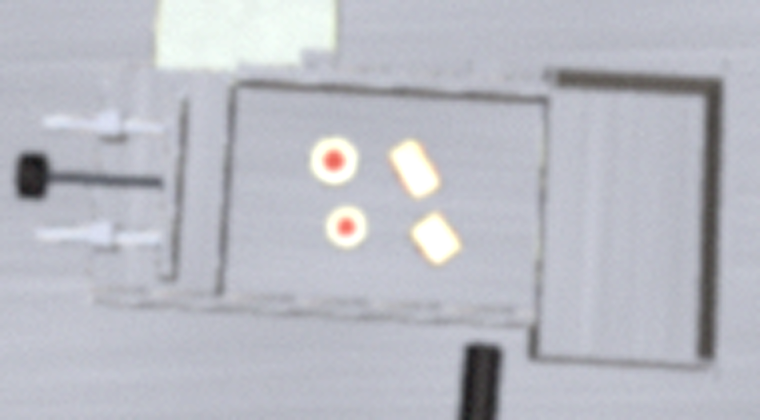

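The crop, at 4x from pixel (190,170), shows the fence's dark line from (237,87) to (548,100). The knife slit runs (233,85)–(220,293), the bed end (548,100)–(535,325), and the stop plate face (185,100)–(165,280). The next step fits these lines.

```bash
cat >> h.py <<'E'
def darkline(im,p,q,half=4,n=40):
    """points of the darkest subpixel position across the line p-q"""
    g=cv2.GaussianBlur(cv2.cvtColor(im,cv2.COLOR_RGB2GRAY),(0,0),.7).astype(np.float32)
    p,q=np.float32(p),np.float32(q);u=(q-p)/np.linalg.norm(q-p);nn=np.array([-u[1],u[0]])
    o=np.arange(-half,half+.1,.25);out=[]
    for s in np.linspace(.06,.94,n):
        c=p+s*(q-p);pts=(c+o[:,None]*nn).astype(np.float32)
        v=cv2.remap(g,pts[None,:,0],pts[None,:,1],cv2.INTER_CUBIC)[0]
        w=np.clip(np.median(v)-v-8,0,None)
        if w.sum()>0: out.append(c+nn*(w*o).sum()/w.sum())
    return np.array(out)
def fit(P):
    vx,vy,x,y=cv2.fitLine(P[:,:2].astype(np.float32),cv2.DIST_HUBER,0,.001,.001).ravel()
    return np.array([x,y]),np.array([vx,vy])
def cross(a,b):
    s=np.linalg.solve(np.c_[a[1],-b[1]],b[0]-a[0]);return a[0]+s[0]*a[1]
E
python3 - <<'E'
import pickle;from h import *
d=pickle.load(open("f0.pkl","rb"));t=d["top"];im=t["pixels"]
o=lambda x,y:(190+x/4-.4,170+y/4-.4)
L={}
for k,a,b,z in(("fence",o(250,87),o(540,100),.084),("knife",o(233,95),o(220,290),.07),("end",o(547,110),o(537,315),.07),("stop",o(185,100),o(167,275),.09)):
    P=cast(t,darkline(im,a,b),z);L[k]=fit(P);v=L[k][1];print(k,L[k][0].round(4),np.degrees(np.arctan2(v[1],v[0])).round(2),len(P))
c0=cross(L["fence"],L["knife"]);c1=cross(L["fence"],L["end"]);c2=cross(L["fence"],L["stop"])
print("origin",c0.round(4),"end",c1.round(4),"len",np.linalg.norm(c1-c0),"stop off",np.linalg.norm(c2-c0))
u=(c0-c1)/np.linalg.norm(c0-c1);X=np.array([u[1],-u[0]]);print("slicer yaw",np.degrees(np.arctan2(X[1],X[0])))
for p in((.5833,.0136),(.5768,-.0338),(.5435,.007),(.5347,-.0463)): print(((np.array(p)-c0)@X).round(3),((np.array(p)-c0)@u).round(3))
for n in("scene",):
  f=d[n]; print(proj(f,np.r_[[np.r_[c0,.07],np.r_[c1,.07],np.r_[c1-.125*X,.07]]]).round(1))
E
```

```text
fence [ 0.6203 -0.0278] 85.78 40
knife [0.5608 0.0778] -4.5 40
end [ 0.5488 -0.1095] -4.84 39
stop [0.5646 0.1035] -4.24 40
origin [0.6277 0.0725] end [ 0.6139 -0.115 ] len 0.18801646 stop off 0.02626079
slicer yaw -4.2230387
-0.04 -0.062
-0.043 -0.11
-0.079 -0.072
-0.084 -0.125
[[309.7 206.7]
 [268.4 245.9]
 [224.5 227.8]]
```

>>> servo_tool --targets '[[[-0.03,0.0,0,0,0],[-0.06,0,0,0,0],[-0.08,-0.03,0,-0.03,0],[-0.1,-0.07,0,-0.06,0],[-0.12,-0.12,0,-0.06,0]]]'

```text
time: 0.65
tcp_pos: [0.3263, 0.4376, 0.4038]
eef_rot: [-3.141, -0.0, 2.782]
wrist_force: [0.0, 0.2, 0.7]
opening: 1.002
finger_force: 0.0
```

The slicer origin is near (0.628, 0.0725) with yaw near -4.4°, consistent with the given dimensions. Next I move to the scraper.

>>> servo_tool --targets '[[[-0.032,-0.035,0,0,0],[-0.064,-0.07,0,0,0],[-0.096,-0.105,0,0,0],[-0.128,-0.14,0,0,0],[-0.16,-0.175,0,0,0]]]'

```text
time: 1.15
tcp_pos: [0.4141, 0.2167, 0.4047]
eef_rot: [3.141, 0.0, 2.782]
wrist_force: [1.4, 0.2, 0.6]
opening: 1.0
finger_force: 0.0
```

>>> servo_tool --targets '[[[-0.032,-0.035,0,0,0],[-0.064,-0.07,0,0,0],[-0.096,-0.105,0,0,0],[-0.128,-0.14,0,0,0],[-0.16,-0.175,0,0,0]]]'

```text
time: 1.65
tcp_pos: [0.5022, -0.0032, 0.4048]
eef_rot: [3.141, 0.0, 2.782]
wrist_force: [0.4, 1.1, -0.2]
opening: 0.999
finger_force: 0.0
```

>>> servo_tool --targets '[[[-0.011,-0.041,0,0,0],[-0.022,-0.082,0,0,0],[-0.033,-0.123,0,-0.03,0],[-0.044,-0.164,0,-0.05,0],[-0.055,-0.205,0,-0.07,0]]]'

```text
time: 2.15
tcp_pos: [0.4807, -0.2142, 0.4047]
eef_rot: [3.141, 0.0, 2.853]
wrist_force: [0.9, 0.5, -0.5]
opening: 1.005
finger_force: 0.0
```

>>> servo_tool --targets '[[[-0.008,-0.042,0.02,0,0],[-0.016,-0.083,0.04,0,0],[-0.024,-0.125,0.06,0,0],[-0.032,-0.166,0.08,0,0],[-0.04,-0.207,0.08,0,0]]]'

```text
time: 2.65
tcp_pos: [0.4597, -0.4228, 0.3212]
eef_rot: [3.14, -0.005, 2.852]
wrist_force: [0.9, 0.3, 0.4]
opening: 1.0
finger_force: 0.0
```

```bash
cat > wr.py <<'E'
import sys;from rig import r;from h import *
def grab(n,name):
    f=r.grab_frame(n);f["fish"]=n=="wrist"
    cv2.imwrite(f"pics/{name}.png",f["pixels"][:,:,::-1]);return f
E
python3 - <<'E'
from wr import *
f=grab("wrist","w1");print(f["position"],f["rotation"],r.get_state()["tcp_pos"])
hsv=cv2.cvtColor(f["pixels"],cv2.COLOR_RGB2HSV);S,V=hsv[:,:,1],hsv[:,:,2]
print("foot z=.022/.087");blobs(f,(V>150)&(S<50),.022,150);blobs(f,(V>150)&(S<50),.087,150)
print(proj(f,[[.46,-.424,.022],[.46,-.424,.087]]))
E
```

```text
[ 0.38469484 -0.40072164  0.29082372] [-0.30174423 -0.00270083  1.28129691] [ 0.45652228 -0.43016816  0.32289173]
foot z=.022/.087
blob [448.9  30.6] 3018 ctr [ 0.3492 -0.232 ] corners [[0.316, -0.268], [0.323, -0.174], [0.383, -0.196], [0.37, -0.285]]
blob [278.3 207.4] 5134 ctr [ 0.4639 -0.4248] corners [[0.522, -0.463], [0.403, -0.425], [0.413, -0.391], [0.534, -0.424]]
blob [448.9  30.6] 3018 ctr [ 0.3578 -0.2728] corners [[0.332, -0.3], [0.338, -0.229], [0.383, -0.245], [0.373, -0.313]]
blob [278.3 207.4] 5134 ctr [ 0.4448 -0.419 ] corners [[0.489, -0.448], [0.399, -0.419], [0.406, -0.393], [0.498, -0.419]]
[[277.88609216 202.93470068]
 [277.64251344 230.18016501]]
```

View pics/w1.png

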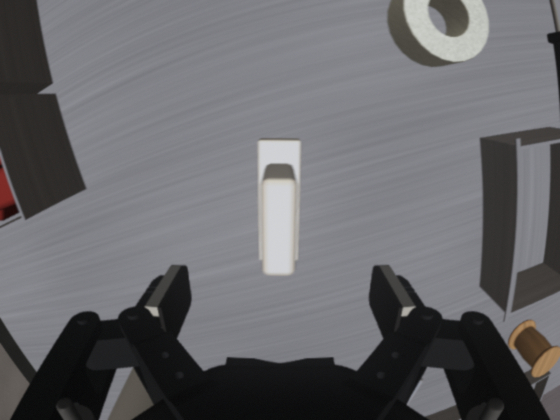

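The picture shows the scraper centred between the fingers at column 279, upright in the image, with the grip top at rows 178–272. Its yaw is aligned.

>>> servo_tool --targets '[[[0,0,0.02,0,0],[0,0,0.03,0,0],[0,0,0.03,0,0],[0,0,0.03,0,0],[0,0,0.03,0,0]]]'

```text
time: 3.2
tcp_pos: [0.4611, -0.4219, 0.2957]
eef_rot: [3.142, 0.002, 2.853]
wrist_force: [0.0, 0.3, -0.4]
opening: 0.999
finger_force: 0.0
```

Run:
```python
from wr import *
f=grab("wrist","w2");s=r.get_state();print(f["position"],s["tcp_pos"],s["eef_rot"])
hsv=cv2.cvtColor(f["pixels"],cv2.COLOR_RGB2HSV);S,V=hsv[:,:,1],hsv[:,:,2]
m=((V>150)&(S<50)).astype(np.uint8);n,l,st,c=cv2.connectedComponentsWithStats(m)
i=l[200,279];print(st[i]);g=cv2.cvtColor(f["pixels"],cv2.COLOR_RGB2GRAY)
x,y,w,h=st[i][:4]
print(g[y:y+h+6:4,279]);
for row in(y+10,y+h-15): print(row,np.where(l[row]==i)[0][[0,-1]])
print("far edge of grip top",cast(f,[[279,y+h-1]],.087))
print("near edge foot",cast(f,[[279,y]],.022))
```

```text
[ 0.3862911  -0.40007431  0.26476873] [ 0.46107031 -0.42206408  0.29572607] [-3.14150753e+00  1.70606952e-03  2.85286457e+00]
[ 256  139   48  152 5938]
[173 208 208 208 208 208 203  95  96  98 100 146 204 208 209 208 209 209
 209 209 209 209 209 209 210 209 209 209 209 209 209 208 209 208 209 208
 208 202 137 134]
149 [256 302]
276 [261 295]
far edge of grip top [[ 0.49296737 -0.43208841  0.087     ]]
near edge foot [[ 0.40845107 -0.40701517  0.022     ]]
```

>>> servo_tool --targets '[[[0,0,0.03,0,0],[0,0,0.06,0,0],[0,0,0.078,0,0],[0,0,0.078,0,0.5],[0,0,0.078,0,1]]]' --force 70

```text
time: 3.75
tcp_pos: [0.4608, -0.4227, 0.2175]
eef_rot: [-3.141, 0.001, 2.852]
wrist_force: [1.2, -0.4, 0.1]
opening: 0.69
finger_force: 0.0
```

>>> servo_tool --targets '[[[0,0,0,0,1],[0,0,0,0,1],[0,0,0,0,1],[0,0,0,0,1],[0,0,0,0,1]]]'

```text
time: 4.25
tcp_pos: [0.4611, -0.4228, 0.2182]
eef_rot: [-3.141, 0.002, 2.852]
wrist_force: [-0.3, 0.2, 6.1]
opening: 0.276
finger_force: 69.3
```

>>> servo_tool --targets '[[[0,0,-0.04,0,1],[0,0,-0.08,0,1],[0,0,-0.12,0,1],[0,0,-0.14,0,1],[0.002,0.025,-0.14,0,1]]]'

```text
time: 4.75
tcp_pos: [0.464, -0.4018, 0.3609]
eef_rot: [-3.136, 0.006, 2.846]
wrist_force: [-0.5, -0.5, -2.2]
opening: 0.269
finger_force: 69.1
```

>>> servo_tool --targets '[[[0.003,0.045,0,0,1],[0.007,0.09,0,0,1],[0.01,0.135,0,0,1],[0.014,0.18,0,0,1],[0.018,0.225,0,0,1]]]'

```text
time: 5.25
tcp_pos: [0.5125, -0.1753, 0.3566]
eef_rot: [3.141, -0.0, 2.852]
wrist_force: [0.8, 0.4, -1.1]
opening: 0.272
finger_force: 69.0
```

>>> servo_tool --targets '[[[0.004,0.048,0,0,1],[0.008,0.096,0,0,1],[0.012,0.144,0,0,1],[0.016,0.192,0,0,1],[0.02,0.24,0,0,1]]]'

```text
time: 5.75
tcp_pos: [0.562, 0.0604, 0.3567]
eef_rot: [3.141, -0.0, 2.852]
wrist_force: [-0.6, -0.6, -1.6]
opening: 0.27
finger_force: 69.0
```

>>> servo_tool --targets '[[[0,0.007,0,-0.1,1],[0,0.007,0,-0.213,1],[0,0.007,0,-0.213,1],[0,0.007,0,-0.213,1],[0,0.007,0,-0.213,1]]]'

```text
time: 6.25
tcp_pos: [0.5641, 0.0646, 0.3567]
eef_rot: [3.142, -0.0, 3.062]
wrist_force: [-0.0, -0.7, -1.9]
opening: 0.267
finger_force: 69.1
```

```bash
cat >> wr.py <<'E'
O=np.array([.6277,.0725]);A=np.radians(-4.4)
X=np.array([np.cos(A),np.sin(A)]);U=np.array([-X[1],X[0]])
def sl(p): p=np.asarray(p)[:2]-O;return np.array([p@X,p@U]).round(4)
def local(dx,dy):  # slicer-frame shift -> tool axes
    w=dx*X+dy*U;R=Ro.from_euler('xyz',r.get_state()["eef_rot"]).as_matrix();return (np.r_[w,0]@R).round(4)
E
python3 - <<'E'
from wr import *
f=grab("wrist","w3");s=r.get_state();print(s["tcp_pos"],sl(s["tcp_pos"]),s["eef_rot"],s["opening"])
for p in([0,-.1,.098],[0,-.18,.098],[-.125,-.1,.08]): print(proj(f,np.r_[O+p[0]*X+p[1]*U,p[2]]))
E
```

```text
[0.5641346  0.06466032 0.35675932] [-0.0628 -0.0127] [3.14143587e+00 3.04641700e-05 3.06219467e+00] 0.27141407701272724
[[176.6115611  286.13243385]]
[[ 96.83117592 280.52822837]]
[[167.76525466 132.89141608]]
```

View pics/w3.png

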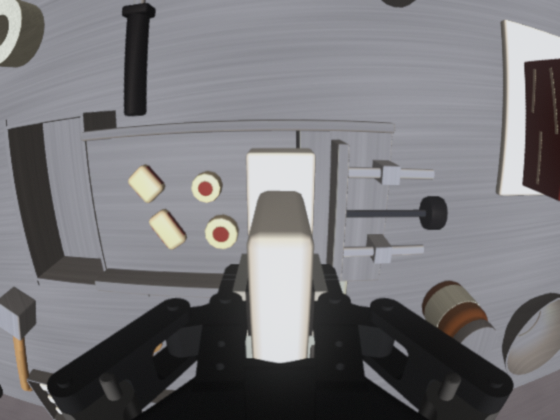

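The trims are at (145–220, 180–235), to the -y side of the scraper. The lip is at row ~130 and the fence at ~280, matching the model. Lowering now.

>>> servo_tool --targets '[[[0,0,0.02,0,1],[0,0,0.04,0,1],[0,0,0.055,0,1],[0,0,0.065,0,1],[0,0,0.066,0,1]]]'

```text
time: 6.8
tcp_pos: [0.5638, 0.0652, 0.2894]
eef_rot: [-3.141, -0.002, 3.064]
wrist_force: [-0.1, -0.2, -1.0]
opening: 0.276
finger_force: 69.1
```

>>> servo_tool --targets '[[[0,-0.01,0,0,1],[0,-0.025,0,0,1],[0,-0.04,0,0,1],[0,-0.055,0,0,1],[0,-0.07,0,0,1]]]'

```text
time: 7.3
tcp_pos: [0.5587, -0.0065, 0.2912]
eef_rot: [3.141, 0.001, 3.063]
wrist_force: [-0.2, 0.2, -1.4]
opening: 0.271
finger_force: 69.1
```

Run:
```python
from wr import *
s=r.get_state();print(s["tcp_pos"],sl(s["tcp_pos"]),s["wrist_force"],s["eef_rot"])
f=grab("wrist","w4")
```

```text
[ 0.5587253  -0.0065064   0.29119851] [-0.0627 -0.0841] [-0.20429306  0.23357002 -1.40611595] [3.14132121e+00 7.90863519e-04 3.06346422e+00]
```

View pics/w4.png

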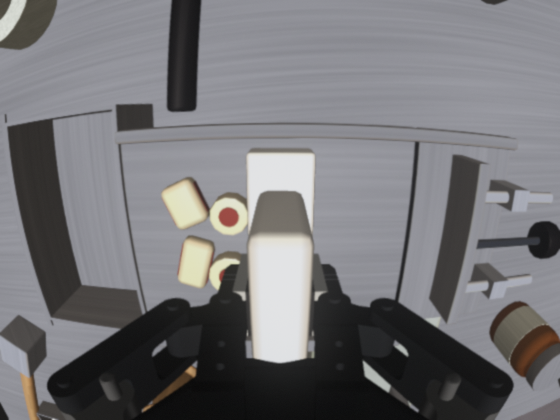

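The trims are in contact with the scraper's front face and moving with it, so I continue the sweep.

>>> servo_tool --targets '[[[0,-0.014,0.001,0,1],[0,-0.028,0.001,0,1],[0,-0.042,0.001,0,1],[0,-0.056,0.001,0,1],[0,-0.07,0.001,0,1]]]'

```text
time: 7.85
tcp_pos: [0.5534, -0.0755, 0.2897]
eef_rot: [-3.142, 0.0, 3.065]
wrist_force: [0.7, 1.4, -0.9]
opening: 0.276
finger_force: 69.1
```

>>> servo_tool --targets '[[[0,-0.015,0,0,1],[0,-0.03,0,0,1],[0,-0.045,0,0,1],[0,-0.06,0,0,1],[0,-0.072,0,0,1]]]'

```text
time: 8.35
tcp_pos: [0.5477, -0.1478, 0.2898]
eef_rot: [-3.141, 0.0, 3.064]
wrist_force: [0.1, -0.1, -1.5]
opening: 0.273
finger_force: 69.1
```

>>> servo_tool --targets '[[[0,0,0,0,1],[0,0,-0.03,0,1],[0,0,-0.06,0,1],[0,0,-0.09,0,1],[0,0,-0.1,0,1]]]'

```text
time: 8.85
tcp_pos: [0.5489, -0.1458, 0.3929]
eef_rot: [3.141, 0.005, 3.066]
wrist_force: [0.4, -0.0, -1.3]
opening: 0.273
finger_force: 69.1
```

Run:
```python
from wr import *
s=r.get_state();print(s["tcp_pos"],sl(s["tcp_pos"]),s["wrist_force"],s["eef_rot"])
f=grab("wrist","w5");g=grab("scene","s5")["pixels"][150:330,150:390,::-1]
cv2.imwrite("pics/c5.png",np.hstack([cv2.resize(g,(400,300)),cv2.resize(f["pixels"][:,:,::-1],(400,300))]))
```

```text
[ 0.5488639  -0.14580443  0.39292117] [-0.0619 -0.2237] [ 0.41434607 -0.04610296 -1.28733823] [3.14101792 0.00531905 3.065785  ]
```

View pics/c5.png

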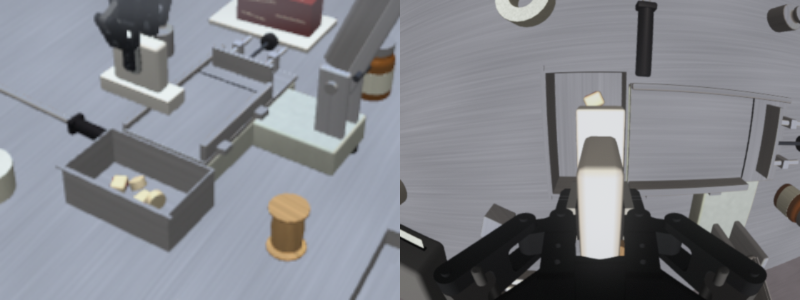

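All four pieces are in the pan, left view around (120–155, 185–200), and the bed is bare. I take the scraper back.

>>> servo_tool --targets '[[[0.011,-0.047,0,0,1],[0.022,-0.094,0,0,1],[0.033,-0.141,0,0,1],[0.044,-0.188,0,0,1],[0.055,-0.235,0,0,1]]]'

```text
time: 9.45
tcp_pos: [0.4742, -0.377, 0.3875]
eef_rot: [3.14, -0.002, 3.066]
wrist_force: [1.0, 0.8, -1.7]
opening: 0.267
finger_force: 69.1
```

>>> servo_tool --targets '[[[0.011,-0.046,0.03,0,1],[0.011,-0.046,0.07,0,1],[0.011,-0.046,0.11,0,1],[0.011,-0.046,0.14,0,1],[0.011,-0.046,0.15,0,1]]]'

```text
time: 9.95
tcp_pos: [0.4589, -0.4191, 0.2338]
eef_rot: [3.137, -0.008, 3.065]
wrist_force: [0.9, 0.3, -1.7]
opening: 0.269
finger_force: 69.3
```

>>> servo_tool --targets '[[[0,0,0.005,0,1],[0,0,0.01,0,1],[0,0,0.015,0,1],[0,0,0.018,0,1],[0,0,0.018,0,1]]]'

```text
time: 10.45
tcp_pos: [0.4608, -0.4211, 0.2221]
eef_rot: [-3.142, 0.001, 3.065]
wrist_force: [0.1, 0.2, -1.7]
opening: 0.272
finger_force: 69.3
```

>>> servo_tool --targets '[[[0,0,0.001,0,1],[0,0,0.002,0,1],[0,0,0.003,0,1],[0,0,0.004,0,1],[0,0,0.004,0,1]]]'

```text
time: 10.95
tcp_pos: [0.4606, -0.4213, 0.2183]
eef_rot: [3.141, 0.0, 3.065]
wrist_force: [-0.9, 0.8, 4.0]
opening: 0.277
finger_force: 69.9
```

>>> servo_tool --targets '[[[0,0,0,0,0.6],[0,0,0,0,0.3],[0,0,0,0,0],[0,0,0,0,0],[0,0,0,0,0]]]'

```text
time: 11.45
tcp_pos: [0.4607, -0.4211, 0.2177]
eef_rot: [3.142, 0.0, 3.065]
wrist_force: [0.0, 0.3, 0.3]
opening: 0.997
finger_force: 0.0
```

>>> servo_tool --targets '[[[0,0,-0.02,0,0],[0,0,-0.06,0,0],[0,0,-0.1,0,0],[0,0,-0.145,0,0],[0,0,-0.185,0,0]]]'

```text
time: 11.95
tcp_pos: [0.4603, -0.4213, 0.4049]
eef_rot: [-3.141, 0.001, 3.064]
wrist_force: [-0.3, -0.6, 0.5]
opening: 1.003
finger_force: 0.0
```

>>> servo_tool --targets '[[[0,0.048,0,0,0],[0,0.096,0,0,0],[0,0.144,0,0,0],[0,0.192,0,0,0],[0,0.24,0,0,0]]]'

```text
time: 12.45
tcp_pos: [0.4787, -0.1801, 0.4029]
eef_rot: [3.141, 0.001, 3.065]
wrist_force: [1.0, 0.1, -0.8]
opening: 0.999
finger_force: 0.0
```

>>> servo_tool --targets '[[[0,0.048,0,0,0],[0,0.096,0,0,0],[0,0.144,0,0,0],[0,0.192,0,0,0],[0,0.24,0,0,0]]]'

```text
time: 12.95
tcp_pos: [0.4971, 0.0591, 0.4031]
eef_rot: [3.141, 0.001, 3.065]
wrist_force: [0.5, 0.3, 0.3]
opening: 0.998
finger_force: 0.0
```

Run:
```python
from wr import *
f=grab("top","t6");s=r.get_state();print(s["tcp_pos"],s["opening"])
hsv=cv2.cvtColor(f["pixels"],cv2.COLOR_RGB2HSV);S,V=hsv[:,:,1],hsv[:,:,2]
blobs(f,(V>150)&(S<50),.022,20,(430,480,230,290))
```

```text
[0.49696218 0.06875598 0.40260157] 0.9985472992858712
blob [455.  258.5] 573 ctr [ 0.4596 -0.4313] corners [[0.516, -0.408], [0.515, -0.463], [0.404, -0.454], [0.405, -0.401]]
```

>>> servo_tool --targets '[[[0.004,0.048,0,0,0],[0.008,0.096,0,0,0],[0.012,0.144,0,0,0],[0.016,0.192,0,0,0],[0.02,0.24,0,0,0]]]'

```text
time: 13.5
tcp_pos: [0.4958, 0.2997, 0.4028]
eef_rot: [3.141, 0.0, 3.064]
wrist_force: [0.8, 0.5, -0.0]
opening: 0.998
finger_force: 0.0
```

>>> servo_tool --targets '[[[0,0.03,0,0,0],[0,0.06,0,0,0],[0,0.06,0,0,0],[0,0.06,0,0,0],[0,0.06,0,0,0]]]'

```text
time: 14.0
tcp_pos: [0.5011, 0.3564, 0.4027]
eef_rot: [-3.141, 0.0, 3.063]
wrist_force: [-0.3, -0.3, -0.7]
opening: 1.0
finger_force: 0.0
```

Run:
```python
from wr import *
f=grab("wrist","w7");s=r.get_state();print(s["tcp_pos"],s["eef_rot"])
hsv=cv2.cvtColor(f["pixels"],cv2.COLOR_RGB2HSV);H,S,V=[hsv[:,:,i].astype(int) for i in range(3)]
m=((H<10)|(H>170))&(S>80)
blobs(f,m,.082,300)
```

```text
[0.50111735 0.35631547 0.40291034] [-3.14107984e+00  4.10905424e-04  3.06238189e+00]
blob [310.  187.3] 7641 ctr [0.497  0.3845] corners [[0.43, 0.358], [0.429, 0.413], [0.578, 0.421], [0.578, 0.357]]
```

View pics/w7.png

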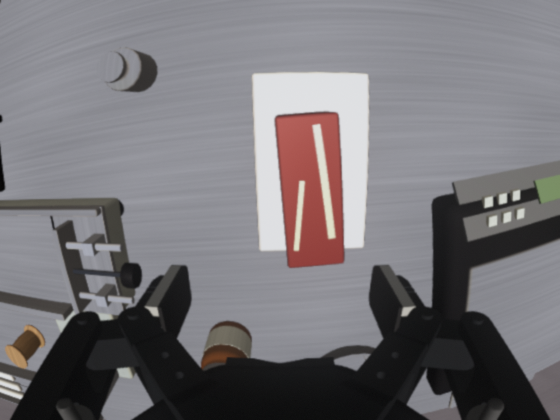

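Block top corners in the image are at about (277,116), (338,112), (344,263) and (289,267). The spice jar at (227,345) is clear of the grasp.

Run:
```python
from wr import *
im=cv2.imread("pics/w7.png")[:,:,::-1]
f=r.grab_frame("wrist");f["fish"]=True;im=f["pixels"]
hsv=cv2.cvtColor(im,cv2.COLOR_RGB2HSV);H,S,V=[hsv[:,:,i].astype(int) for i in range(3)]
m=(((H<10)|(H>170))&(S>80)&(V>75)).astype(np.uint8);m[:,:270]=0;m[:100]=0;m[280:]=0;m[:,360:]=0
rows=range(125,258,3);Lp=[];Rp=[]
for y in rows:
    x=np.where(m[y])[0];Lp.append((x[0]-.5,y));Rp.append((x[-1]+.5,y))
a=fit(cast(f,Lp,.082));b=fit(cast(f,Rp,.082))
ang=[np.degrees(np.arctan2(v[1][1],v[1][0])) for v in(a,b)]
print(ang,a[0],b[0])
Tp=[];Bp=[]
for x in range(288,335,3):
    y=np.where(m[:,x])[0];Tp.append((x,y[0]-.5));Bp.append((x,y[-1]+.5))
t=fit(cast(f,Tp,.082));q=fit(cast(f,Bp,.082))
C=np.array([cross(i,j) for i in(a,b) for j in(t,q)]);print(C.round(4),C.mean(0))
print("len",np.linalg.norm(C[0]-C[1]),"wid",np.linalg.norm(C[0]-C[2]))
print(r.get_state()["eef_rot"],V[190,272:290],V[190,330:348])
```

```text
[np.float32(0.52813315), np.float32(0.50201714)] [0.49979648 0.3579523 ] [0.4919072  0.41365626]
[[0.4291 0.3573]
 [0.5777 0.3587]
 [0.4298 0.4131]
 [0.5774 0.4144]] [0.50348186 0.38587195]
len 0.14860535 wid 0.05581503
[-3.14141243e+00  4.78703776e-04  3.06239400e+00] [226 226 226 226 226 226 226 217 184 140 136 154 162 165 164 165 165 164] [172 160 159 159 158 159 159 159 159 157 146 134 152 196 221 226 226 225]
```

>>> servo_tool --targets '[[[0,0.015,0,-0.045,0],[0,0.03,0,-0.088,0],[0,0.03,0.03,-0.088,0],[0,0.03,0.06,-0.088,0],[0,0.03,0.08,-0.088,0]]]'

```text
time: 14.6
tcp_pos: [0.5019, 0.3895, 0.3203]
eef_rot: [-3.141, -0.002, -3.127]
wrist_force: [-0.5, 0.1, -0.7]
opening: 1.001
finger_force: 0.0
```

>>> servo_tool --targets '[[[0,0,0.02,0,0],[0,0,0.04,0,0],[0,0,0.06,0,0],[0,0,0.06,0,0],[0,0,0.06,0,0]]]'

```text
time: 15.1
tcp_pos: [0.5026, 0.389, 0.2627]
eef_rot: [3.142, -0.0, -3.128]
wrist_force: [0.4, 0.7, -0.7]
opening: 0.998
finger_force: 0.0
```

Run:
```python
from wr import *
print(r.get_state())
```

```text
{'time': 15.1, 'joint_positions': array([-0.85387218,  0.39252305,  0.19090072,  1.65801557, -0.08189007,
        1.09915133,  0.9440747 ]), 'dq': array([ 0.00135166, -0.02475014,  0.00760311, -0.01998053,  0.00228111,
       -0.00283918, -0.00335781]), 'effort': array([-5.09873370e-02, -4.80475259e+01,  2.56089963e+00, -2.74576575e+01,
       -5.52967788e-05,  4.89973999e-02,  9.02310654e-03]), 'tcp_pos': array([0.50264046, 0.38904904, 0.2626979 ]), 'eef_rot': array([ 3.14155015e+00, -4.12954590e-04, -3.12843132e+00]), 'wrist_force': array([ 0.40313501,  0.65571107, -0.71809196]), 'ft_torque': array([-0.04534086,  0.02131734,  0.03176003]), 'finger_force': 0.0, 'opening': 0.9982286155085589}
```

>>> servo_tool --targets '[[[-0.001,-0.003,0.0,0.005,0],[-0.001,-0.003,0.02,0.005,0],[-0.001,-0.003,0.035,0.005,0],[-0.001,-0.003,0.042,0.005,0],[-0.001,-0.003,0.042,0.005,0]]]'

```text
time: 15.6
tcp_pos: [0.5034, 0.3848, 0.2197]
eef_rot: [-3.14, -0.002, -3.135]
wrist_force: [-0.8, 0.0, 0.4]
opening: 1.003
finger_force: 0.0
```

>>> servo_tool --targets '[[[0,0,0,0,0.2],[0,0,0,0,0.5],[0,0,0,0,1],[0,0,0,0,1],[0,0,0,0,1]]]' --force 100

```text
time: 16.1
tcp_pos: [0.5044, 0.3855, 0.2222]
eef_rot: [3.14, 0.002, -3.135]
wrist_force: [0.7, 0.3, 5.6]
opening: 0.665
finger_force: 109.5
```

Block gripped. Lift, carry and turn.

>>> servo_tool --targets '[[[0,0,-0.01,0,1],[0,0,-0.04,0,1],[0,0,-0.08,0,1],[0,0,-0.12,0,1],[0,0,-0.16,0,1]]]'

```text
time: 16.6
tcp_pos: [0.503, 0.3843, 0.3801]
eef_rot: [-3.138, -0.004, -3.136]
wrist_force: [-0.1, 0.3, -6.9]
opening: 0.66
finger_force: 108.7
```

>>> servo_tool --targets '[[[-0.005,-0.03,0,0.1,1],[-0.015,-0.075,0,0.23,1],[-0.025,-0.12,0,0.37,1],[-0.035,-0.165,0,0.51,1],[-0.045,-0.21,0,0.65,1]]]'

```text
time: 17.1
tcp_pos: [0.5493, 0.1731, 0.379]
eef_rot: [-3.138, -0.002, 2.492]
wrist_force: [1.3, -0.1, -6.8]
opening: 0.665
finger_force: 108.9
```

>>> servo_tool --targets '[[[0,0,0,0.14,1],[0,0,0,0.28,1],[0,0,0,0.42,1],[0,0,0,0.56,1],[0,0,0,0.7,1]]]'

```text
time: 17.6
tcp_pos: [0.5491, 0.1749, 0.3788]
eef_rot: [-3.137, 0.001, 1.792]
wrist_force: [0.3, 0.5, -6.5]
opening: 0.661
finger_force: 109.1
```

>>> servo_tool --targets '[[[-0.03,-0.001,0,0.1,1],[-0.07,-0.003,0,0.2,1],[-0.11,-0.005,0,0.298,1],[-0.15,-0.007,0,0.298,1],[-0.164,-0.007,0,0.298,1]]]'

```text
time: 18.1
tcp_pos: [0.5793, 0.0076, 0.3795]
eef_rot: [-3.139, 0.004, 1.492]
wrist_force: [-0.4, -0.4, -6.4]
opening: 0.659
finger_force: 109.1
```

>>> servo_tool --targets '[[[0,0,0.02,0,1],[0,0,0.04,0,1],[0,0,0.05,0,1],[0,0,0.05,0,1],[0,0,0.05,0,1]]]'

```text
time: 18.6
tcp_pos: [0.5802, 0.0142, 0.3308]
eef_rot: [-3.141, 0.0, 1.5]
wrist_force: [0.3, 0.9, -5.8]
opening: 0.662
finger_force: 109.1
```

Run:
```python
from wr import *
f=grab("wrist","w8");s=r.get_state();print(s["tcp_pos"],sl(s["tcp_pos"]),s["eef_rot"],s["wrist_force"],s["joint_positions"].round(2))
P=[[0,-.1,.098],[-.118,.026,.105],[-.01,.026,.105],[-.118,.026,.07],[-.125,0,.08],[-.125,-.15,.08]]
for p in P: print(p,proj(f,np.r_[O+p[0]*X+p[1]*U,p[2]]).round(0))
```

```text
[0.58049492 0.01412026 0.33145388] [-0.0426 -0.0618] [ 3.14063678e+00 -1.46729023e-04  1.50024312e+00] [-0.97435838  0.41064569 -6.32681954] [-0.58  0.24  0.59  1.74 -0.14  1.2  -0.02]
[0, -0.1, 0.098] [[340. 277.]]
[-0.118, 0.026, 0.105] [[160.  95.]]
[-0.01, 0.026, 0.105] [[337.  92.]]
[-0.118, 0.026, 0.07] [[177.  97.]]
[-0.125, 0, 0.08] [[164. 134.]]
[-0.125, -0.15, 0.08] [[184. 315.]]
```

View pics/w8.png

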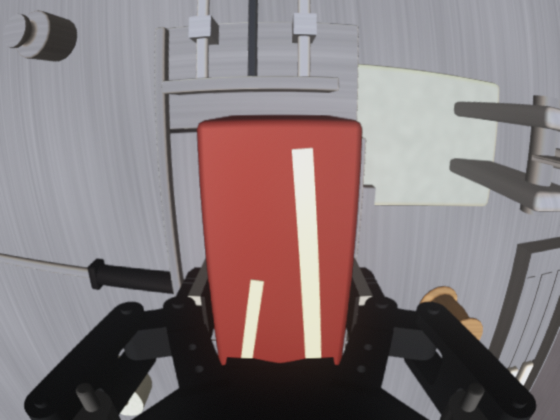

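The block hangs over the bed in line with the fence. The stop plate band is at rows 78–92, about where predicted (92–95), so the stop is at about +27 mm.

>>> servo_tool --targets '[[[0,0,0.015,0,1],[0,0,0.03,0,1],[0,0,0.042,0.004,1],[0,0,0.048,0.004,1],[0,0,0.048,0.004,1]]]'

```text
time: 19.15
tcp_pos: [0.58, 0.0139, 0.2817]
eef_rot: [-3.14, 0.001, 1.496]
wrist_force: [0.0, -0.2, -6.6]
opening: 0.664
finger_force: 109.1
```

>>> servo_tool --targets '[[[0,0,0.001,0,1],[0,0,0.002,0,1],[0,0,0.003,0,1],[0,0,0.003,0,1],[0,0,0.003,0,1]]]'

```text
time: 19.65
tcp_pos: [0.5804, 0.0139, 0.2801]
eef_rot: [3.141, -0.0, 1.496]
wrist_force: [0.1, -0.1, -5.0]
opening: 0.66
finger_force: 109.3
```

>>> servo_tool --targets '[[[0,0,0.0005,0,1],[0,0,0.001,0,1],[0,0,0.001,0,1],[0,0,0.001,0,1],[0,0,0.001,0,1]]]'

```text
time: 20.15
tcp_pos: [0.5806, 0.0138, 0.2801]
eef_rot: [3.14, -0.001, 1.496]
wrist_force: [-2.6, 0.2, 5.8]
opening: 0.66
finger_force: 110.7
```

>>> servo_tool --targets '[[[0,0.002,0,0,1],[0,0.004,0,0,1],[0,0.006,0,0,1],[0,0.008,0,0,1],[0,0.01,0,0,1]]]'

```text
time: 20.65
tcp_pos: [0.5906, 0.0132, 0.2801]
eef_rot: [3.14, -0.001, 1.496]
wrist_force: [-3.2, 0.7, 5.2]
opening: 0.66
finger_force: 110.6
```

>>> servo_tool --targets '[[[0.002,0,0,0,1],[0.004,0,0,0,1],[0.006,0,0,0,1],[0.008,0,0,0,1],[0.01,0,0,0,1]]]'

```text
time: 21.15
tcp_pos: [0.5918, 0.022, 0.2801]
eef_rot: [3.138, 0.001, 1.495]
wrist_force: [-0.5, -2.7, 5.5]
opening: 0.662
finger_force: 110.6
```

>>> servo_tool --targets '[[[0,0.0005,0,0,1],[0,0.001,0,0,1],[0,0.0015,0,0,1],[0,0.002,0,0,1],[0,0.002,0,0,1]]]'

```text
time: 21.65
tcp_pos: [0.5934, 0.0226, 0.2801]
eef_rot: [3.14, -0.0, 1.495]
wrist_force: [-2.6, -0.7, 6.9]
opening: 0.663
finger_force: 110.9
```

>>> servo_tool --targets '[[[0.0005,0,0,0,1],[0.001,0,0,0,1],[0.0015,0,0,0,1],[0.002,0,0,0,1],[0.002,0,0,0,1]]]'

```text
time: 22.15
tcp_pos: [0.5938, 0.0239, 0.2801]
eef_rot: [3.139, 0.001, 1.495]
wrist_force: [0.3, -2.8, 4.6]
opening: 0.657
finger_force: 110.6
```

>>> servo_tool --targets '[[[0,0.0005,0,0,1],[0,0.001,0,0,1],[0,0.0015,0,0,1],[0,0.002,0,0,1],[0,0.002,0,0,1]]]'

```text
time: 22.65
tcp_pos: [0.5955, 0.0243, 0.2801]
eef_rot: [3.14, -0.0, 1.495]
wrist_force: [-2.8, -0.8, 6.4]
opening: 0.662
finger_force: 110.9
```

>>> servo_tool --targets '[[[0.0005,0,0,0,1],[0.001,0,0,0,1],[0.0015,0,0,0,1],[0.002,0,0,0,1],[0.002,0,0,0,1]]]'

```text
time: 23.15
tcp_pos: [0.5959, 0.0257, 0.2801]
eef_rot: [3.139, 0.001, 1.495]
wrist_force: [-1.1, -2.4, 5.3]
opening: 0.664
finger_force: 110.6
```

Run:
```python
from wr import *
s=r.get_state();print(s["wrist_force"],s["ft_torque"],s["tcp_pos"],s["eef_rot"])
```

```text
[-1.06059588 -2.41200759  5.25735815] [-0.50463095  0.53418154  0.00315473] [0.59592636 0.02571891 0.28014218] [3.13887216e+00 7.89709152e-04 1.49493178e+00]
```

>>> servo_tool --targets '[[[0,0.0005,0,0,1],[0,0.001,0,0,1],[0,0.0015,0,0,1],[0,0.002,0,0,1],[0,0.002,0,0,1]]]'

```text
time: 23.65
tcp_pos: [0.5968, 0.0256, 0.2801]
eef_rot: [-3.14, 0.0, 1.494]
wrist_force: [-7.6, -1.4, 10.4]
opening: 0.659
finger_force: 111.3
```

>>> servo_tool --targets '[[[0.0005,0,0,0,1],[0.001,0,0,0,1],[0.0015,0,0,0,1],[0.002,0,0,0,1],[0.002,0,0,0,1]]]'

```text
time: 24.15
tcp_pos: [0.5969, 0.0261, 0.2801]
eef_rot: [-3.14, 0.002, 1.493]
wrist_force: [-8.1, -5.6, 10.9]
opening: 0.664
finger_force: 111.1
```

>>> servo_tool --targets '[[[0,0.0005,0,0,1],[0,0.001,0,0,1],[0,0.001,0,0,1],[0,0.001,0,0,1],[0,0.001,0,0,1]]]' --force 25

```text
time: 24.65
tcp_pos: [0.5973, 0.0261, 0.2802]
eef_rot: [-3.138, 0.002, 1.493]
wrist_force: [-10.9, -6.1, 14.2]
opening: 0.663
finger_force: 111.8
```

Run:
```python
from wr import *
s=r.get_state();print(s["wrist_force"],s["ft_torque"],s["tcp_pos"],s["eef_rot"],s["finger_force"])
```

```text
[-10.88540884  -6.06676899  14.18546704] [-0.89555204  1.97221892 -0.1416159 ] [0.5973163  0.02609738 0.28022284] [-3.13817750e+00  1.85898703e-03  1.49304483e+00] 111.75060868263245
```

>>> servo_tool --targets '[[[0,0,0,0,1],[0,0,0,0,1],[0,0,0,0,1],[0.0005,0,0,0,1],[0.001,0,0,0,1]]]' --force 100

```text
time: 25.15
tcp_pos: [0.5974, 0.0264, 0.2802]
eef_rot: [-3.138, 0.003, 1.493]
wrist_force: [-11.3, -7.0, 13.5]
opening: 0.665
finger_force: 111.7
```

>>> servo_tool --targets '[[[0.0005,0,0,0,1],[0.001,0,0,0,1],[0.001,0,0,0,1],[0.001,0,0,0,1],[0.001,0,0,0,1]]]'

```text
time: 25.65
tcp_pos: [0.5974, 0.0274, 0.2802]
eef_rot: [-3.138, 0.003, 1.493]
wrist_force: [-10.9, -6.3, 12.7]
opening: 0.663
finger_force: 111.7
```

Run:
```python
from wr import *
f=grab("wrist","w9");s=r.get_state();print(s["wrist_force"],s["ft_torque"],s["tcp_pos"],sl(s["tcp_pos"]),s["eef_rot"],s["finger_force"])
g=grab("scene","s9")["pixels"][130:270,200:390,::-1]
cv2.imwrite("pics/c9.png",np.hstack([cv2.resize(g,(400,300),interpolation=cv2.INTER_CUBIC),cv2.resize(f["pixels"][:300,80:480,::-1],(400,300))]))
```

```text
[-10.9165741   -5.97183721  13.17886058] [-1.15356571  2.01735238 -0.05080341] [0.59741188 0.02740611 0.28020749] [-0.0267 -0.0473] [-3.13805819e+00  2.88119486e-03  1.49280628e+00] 111.71286106109619
```

View pics/c9.png

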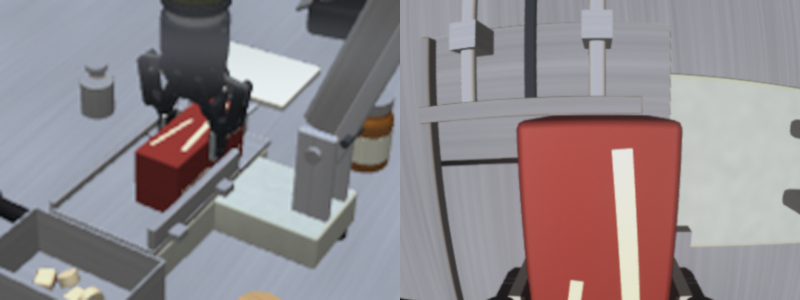

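The block lies along the fence with near-zero yaw moment. The end is not yet firmly on the stop, since -6 N is only about the friction. I keep pushing.

>>> servo_tool --targets '[[[0.0005,0,-0.0003,0,1],[0.001,0,-0.0005,0,1],[0.0015,0,-0.0005,0,1],[0.002,0,-0.0005,0,1],[0.002,0,-0.0005,0,1]]]'

```text
time: 26.25
tcp_pos: [0.5975, 0.0288, 0.2802]
eef_rot: [-3.138, 0.004, 1.493]
wrist_force: [-10.1, -7.9, 10.5]
opening: 0.661
finger_force: 111.3
```

>>> servo_tool --targets '[[[0.0005,0,0,0,1],[0.001,0,0,0,1],[0.0015,0,0,0,1],[0.002,0,0,0,1],[0.002,0,0,0,1]]]'

```text
time: 26.75
tcp_pos: [0.5976, 0.0291, 0.2802]
eef_rot: [-3.138, 0.007, 1.492]
wrist_force: [-10.5, -11.0, 10.9]
opening: 0.666
finger_force: 111.3
```

>>> servo_tool --targets '[[[0.0005,0.0003,0,0,1],[0.001,0.0005,0,0,1],[0.0015,0.0007,0,0,1],[0.002,0.001,0,0,1],[0.0025,0.001,0,0,1]]]'

```text
time: 27.25
tcp_pos: [0.5981, 0.0296, 0.2803]
eef_rot: [-3.135, 0.009, 1.491]
wrist_force: [-14.1, -15.1, 13.9]
opening: 0.665
finger_force: 111.8
```

Run:
```python
from wr import *
f=r.grab_frame("wrist");f["fish"]=True;s=r.get_state();print(s["wrist_force"],s["ft_torque"],s["tcp_pos"],sl(s["tcp_pos"]),s["eef_rot"],s["finger_force"])
cv2.imwrite("pics/w10.png",f["pixels"][:,:,::-1])
hsv=cv2.cvtColor(f["pixels"],cv2.COLOR_RGB2HSV);H,S,V=[hsv[:,:,i].astype(int) for i in range(3)]
m=((H<10)|(H>170))&(S>80)&(V>75)
def side(k): 
    P=[]
    for y in range(130,235,4):
        x=np.where(m[y,150:420])[0]+150;P.append((x[0]-.5 if k==0 else x[-1]+.5,y))
    a=fit(cast(f,P,.14));return a[0],np.degrees(np.arctan2(*a[1][::-1]))%180
print("block sides",side(0),side(1))
# fence top edge unseen; bed lip as yaw reference
for p,q in(((-.125,.02),(-.125,-.1)),):
    a=proj(f,np.r_[O+p[0]*X+p[1]*U,.08])[0];b=proj(f,np.r_[O+q[0]*X+q[1]*U,.08])[0]
    L=fit(cast(f,darkline(f["pixels"],a,b,6),.075));print("lip",L[0],np.degrees(np.arctan2(*L[1][::-1]))%180,a,b)
```

```text
[-14.61640846 -15.97834302  14.19108148] [-2.59767094  2.57880123  0.58064201] [0.59805603 0.02957552 0.28026484] [-0.0263 -0.0451] [-3.13547185  0.00941078  1.49108335] 111.76524639129639
block sides (array([0.5722227 , 0.08179896], dtype=float32), np.float32(85.54808)) (array([0.6282026 , 0.07819436], dtype=float32), np.float32(85.825066))
lip [0.5009708 0.0432459] 85.6363 [109.30788674 136.19394297] [139.56688027 314.05977185]
```

Run:
```python
import cv2
i=cv2.imread("pics/w10.png")[40:300,130:430];cv2.imwrite("pics/c10.png",cv2.resize(i,(690,598),interpolation=cv2.INTER_CUBIC))
```

```text
(no output)
```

View pics/c10.png

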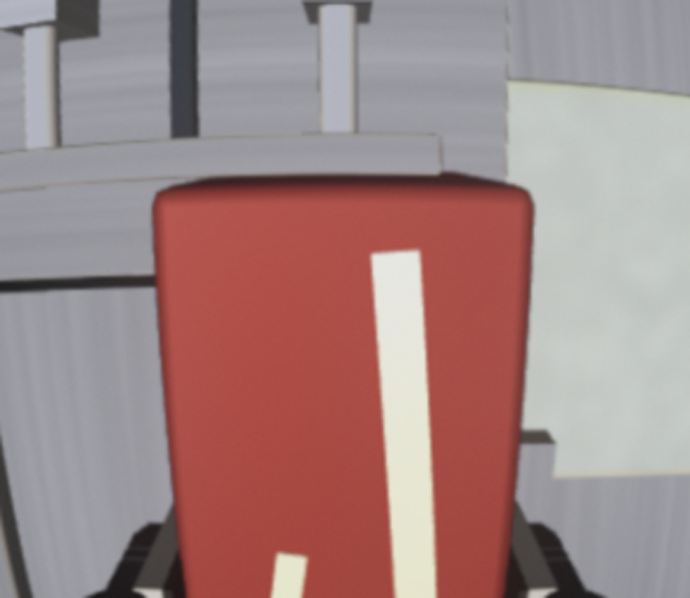

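The end face meets the stop plate edge and the long side reads 85.7° against 85.6° for the bed. I add a little down-pressure so the block sits flat, then check that it holds.

>>> servo_tool --targets '[[[0,0,0.0005,0,1],[0,0,0.0007,0,1],[0,0,0.0007,0,1],[0,0,0.0007,0,1],[0,0,0.0007,0,1]]]'

```text
time: 27.8
tcp_pos: [0.5981, 0.0295, 0.2803]
eef_rot: [-3.136, 0.009, 1.491]
wrist_force: [-15.8, -15.6, 18.1]
opening: 0.66
finger_force: 112.4
```

>>> servo_tool --targets '[[[0,0,0,0,1],[0,0,0,0,1],[0,0,0,0,1],[0,0,0,0,1],[0,0,0,0,1]]]'

```text
time: 28.3
tcp_pos: [0.5981, 0.0295, 0.2802]
eef_rot: [-3.135, 0.009, 1.491]
wrist_force: [-16.1, -15.1, 18.0]
opening: 0.663
finger_force: 112.4
```

```bash
python3 -c "
from rig import r
print(r.sign_off())"
```

```text
the job is handed in; nothing more can be done
None
```

The job is handed in: the four trimmings are in the pan, the scraper is standing on the bench clear of the slicer, and the block is held against the fence and stop plate at about 15 N each, well within the time limit (28.3 s at the last reading).

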